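# Rack the moulded toy-plastic discs and close the clamp

## Robot

A 6-joint arm with a two-finger parallel gripper is mounted at the origin on the work surface. World frame = base frame: x ahead of the robot, y to its left, z up, the work surface at z = 0. Lengths are in mm, angles in rad, forces in N, time in s.
With the tool pointing down it reaches from about 300 to 775 mm from the base axis. Payload 14.6 kg.
Tool frame: the origin (TCP) lies between the finger pads; the fingertips stand 22 mm ahead of it and the grasp point (between the pads) lies 3 mm ahead of it (finger_overhang is the distance from the TCP to the fingertips, in mm); z points along the fingers, y is the direction in which the jaws open and shut (so a half turn about z gives the same grasp; the last joint's range is limited). The gripper opens to 94 mm and grips with 3 to 60 N. Pads are 16 mm wide; open, the fingers measure 119 mm over their backs; the gripper's body (75 mm by 177 mm) begins 78 mm behind the grasp point.
Start: joints at [1.182, 0.3, 1.521, -0, 1.321, -0.067], TCP at [173.948, 521.758, 227.446] pointing down, gripper open.
Joint ranges: [-3.03, 3.03], [-0.79, 2.21], [0.23, 2.52], [-1.04, 4.18], [0, 3.07], [-2.55, 2.55]. Speed limits (rad/s): [2.22, 2.22, 2.57, 3.14, 3.14, 3.14].

## Interface

Orientations are given as [roll, pitch, yaw] about the fixed x, y, z axes, in that order (R = Rz(yaw) Ry(pitch) Rx(roll)).
In Python, from cell import * gives the robot as it stands.
- The arm moves only by the tool jog_arm, never from a script. Its argument "increments" is a list of rows, each a list of 7 numbers: the shift along the tool's x, y, z in cm, then the turn, a rotation vector about the tool's x, y, z in degrees, then the finger opening in cm, from 0 to 9.4. In form: [[x, y, z, wx, wy, wz, grip], ...]. A call has 1 to 20 rows; each row shifts and turns the commanded pose from where the row before left it, along the tool's axes as they then stand; what a row does not reach is not made up. A row lasts 1/8 s, in which the tool goes at most 62.5 mm and 10.7 degrees, less where a joint would pass 70% of its speed; a pose out of reach is approached as far as the arm can. A call is refused whole if a number of a shift passes 6.25 or a number of a turn 10.7, either way. A call with a gripper value outside its range is refused whole. The fingers move at their own pace and stop on an object; "squeeze" is the grip in N (left out, the last holds). Time passes only in rows, so rows that do not move let the fingers close. It gives the time, the measured TCP pose, the force and the opening at its end, in the units of the state.
- read_state(): the state, without advancing time (a new reading comes with each control period).
- camera(name): name is "side" or "top"; returns a dict with "image" (400x640x3 uint8, red, green, blue), "K" (3x3 intrinsics, pixels), "rvec" (rotation vector, rad) and "tvec" (3), from world to camera coordinates, as OpenCV has them. Camera axes: x right, y down, z forward; pixel columns grow to the right and rows downward; lengths in mm; the calibration is good to about 2 mm. A picture is of the moment at which its call begins. There is no depth.
- sign_off(): hands the job in, once; it reports no verdict.
Trained networks look in a picture, given as the dict that the camera call returned (one of the last four; its "shot" number tells which), for a name from the list of things; names that differ only in an ending like _2 or _b are one class to them, and where a whole thing is asked for, a point or a joint stands for the part that bears it (a point fixed in the world has none). Each returns a list of dicts, best first, with "conf" (0 to 1); they miss things now and then, are a little off and sometimes report something else, mostly with a low value. They report only what shows in the picture. A call takes as long as a camera call. They do not tell look-alikes from the thing itself.
- recognise(picture, name): "centre" ([x, y, z] in mm, in the coordinates of the camera as it stood for that picture, good to about 4 mm: the middle of the surface that is visible of it).
- regions_of(picture, name): "mask" (400x640 bool, what is visible of it).
The state is a dict: "clock": time; "joints": joint angles; "qd": joint speeds; "effort": joint torques, N m; "eef_pos": TCP position; "eef_rot": TCP orientation; "wrist_force": force on the tool from outside, world axes, zero at the start; "moment": the same for the moment, N m; "finger_gap": finger opening in mm.
Only numpy, scipy, OpenCV 4.12 (cv2) and the standard library are available. Lean on these libraries where they do the work, as an engineer would, in place of code of your own. Each camera call takes 0.05 s, during which the arm holds its last target.

## Task

The moulded test discs have cooled. The blue one is already in the bottom slot of the disc rack: slide the red disc into the slot just above it, then the yellow disc into the slot above the red one, each lying flat and fully home against the rods at the back. Then turn the black clamp knob clockwise until the clamp post closes the front and the knob's clutch slips, and stop turning soon after; leave the blue and green discs where they are.

Things in the scene. Friction and masses are not known exactly. Their poses are not given: they have to be found in the camera images.
- rack: Fixed open disc rack, four slots. Origin: on the bench under the centre of a racked disc; x from the open front to the back, y to its left, z up; discs go in along +x. Four level aluminium shelves 3 mm thick, tops 27, 42, 57, 72 mm above the bench (pitch 15 mm, 12 mm clear between shelves). Roof plate top 87 mm, rod caps to 92 mm. Base plate 8 mm thick, x -52 to 40, y -42 to 42 mm.
- slot1 (a point): Bottom slot: centre of the underside of a disc fully home there, on the shelf top, 27 mm above the bench; axes as the rack's. Held by the blue disc. In front every shelf is only a tongue 34 mm wide (y -17 to 17, x -26 to 14 mm), so fingers holding a disc across its width pass on both sides of it; behind x = 14 mm shelves and roof are 68 mm wide, to x = 40 mm.
- slot2 (a point): Second slot: where the centre of the red disc's underside belongs, on the shelf top, 42 mm above the bench. Four upright steel rods, 6 mm thick, run through the rear of all shelves (centres at x, y = 30, +-16 and 18, +-29 mm of the rack): they cradle the back rim of a disc, with 1 mm to spare when it is home.
- slot3 (a point): Third slot: where the centre of the yellow disc's underside belongs, on the shelf top, 57 mm above the bench.
- red_disc: Loose red plastic disc, 60 mm diameter, 5 mm thick, about 20 g, lying flat on an aluminium cooling block (a fixed upright cylinder 42 mm in diameter, 22 mm high). Origin: centre of its underside.
- yellow_disc: Loose yellow disc, same size, on another such block. Origin: centre of its underside.
- green_disc: Loose green disc, same size, on the third block; stays there. Origin: centre of its underside.
- blue_disc: Loose blue disc, same size, already home in the bottom slot; stays there. Origin: centre of its underside.
- knob_grip (a point): On the knob's upright axis, 87 mm above the bench, at mid-height of its grip: a black bar 38 mm long (this point's x), 14 mm thick (its y), standing free from 75.5 to 98.5 mm above the bench, over a round flange 42 mm wide. Axis at x = 68, y = -75 mm of the rack, on a column 26 mm thick. Grip the bar from above across its 14 mm.
- clamp (a joint): Angle of the clamp arm, rad: 0 fully open, 1.25 closed on its stop, growing clockwise from above. A low arm (118 mm long, 10 to 18 mm above the bench) on the knob's axis carries an upright orange post 9 mm thick. Open, the post stands to the right of the rack's front; closed, 2 mm before the rims of racked discs. Starts at 0 to 0.4; stays where left (friction 0.03 N m).
- knob (a joint): Angle of the knob relative to the clamp arm, rad, growing clockwise from above; 0 at the start. It drives the arm through a slip clutch (0.15 N m): while the arm swings this stays near 0; once the arm is on its stop (or blocked) the arm stands still and the knob slips, and this grows as the knob is turned.
- clamp_post (a point): Top of the clamp arm's orange post, 80 mm above the bench; at x = -22, y = -152 mm of the rack when fully open, at x = -33, y = -14 mm when closed. Under the clamp's column the rack's base plate (8 mm thick) reaches to x = 96 and y = -110 mm.
Not all that is in view belongs to the job. What is meant by the blue_disc is not white, and is the larger of those in its own colour.

How it is judged:
By the outcome, as a careful person would: the job done as asked, in the order asked, and still so for the second after the job is handed in, with the robot touching nothing.
It also fails if it takes over 72 s, if anything falls off the work surface, if the arm or the gripper's body presses on something with over 40 N, if the wrist force passes 120 N, or if a joint passes its speed limit or range.

## Working session

There is one attempt and no reset: what is moved stays moved. The work goes in short steps, Python scripts to look and compute and a tool call to move; the robot and the scene stay as the last step left them, time stands still between calls to the robot, and variables do not carry over. Pictures are saved under pics/ and viewed, and the job is handed in when it is done.

Besides the shell and the picture viewer there is one more tool, called after "Emit:" in YAML: its name, and indented under it one key for each argument. jog_arm: Moves the arm, as the interface text tells. Its arguments: {"type":"object","properties":{"increments":{"type":"array"},"squeeze":{"type":"number"}},"required":["increments"]}

```bash
mkdir -p pics; ls; cat > h.py <<'E'
from cell import *
import numpy as np, cv2
def save(p,n,crop=None,s=1):
    im=p["image"][:,:,::-1]
    if crop: x0,y0,x1,y1=crop; im=im[y0:y1,x0:x1]
    if s!=1: im=cv2.resize(im,None,fx=s,fy=s,interpolation=cv2.INTER_CUBIC)
    cv2.imwrite("pics/"+n,im)
def RT(p):
    return cv2.Rodrigues(np.array(p["rvec"],float))[0],np.array(p["tvec"],float).ravel()
def proj(p,X):
    return cv2.projectPoints(np.array(X,float).reshape(-1,3),np.array(p["rvec"],float),np.array(p["tvec"],float),np.array(p["K"],float),None)[0].reshape(-1,2)
def ray(p,uv,z):
    R,t=RT(p); d=R.T@np.linalg.inv(p["K"])@np.array([uv[0],uv[1],1.]); c=-R.T@t
    return c+d*(z-c[2])/d[2]
def w(p,c):
    R,t=RT(p); return R.T@(np.array(c)-t)
E
python3 - <<'E'
from h import *
print(read_state())
for n in ["side","top"]:
    p=camera(n); save(p,n+"0.png"); R,t=RT(p); print(n,-R.T@t)
    for o in ["rack","red_disc","yellow_disc","green_disc","blue_disc","knob_grip","clamp_post"]:
        for r in recognise(p,o): print(o,round(r["conf"],2),w(p,r["centre"]).round(1),proj(p,w(p,r["centre"])).round())
E
```

```text
pics
{'clock': 0.0, 'joints': array([ 1.18239755e+00,  3.00486097e-01,  1.52158701e+00,  1.08239865e-05,
        1.32071414e+00, -6.65967973e-02]), 'qd': array([ 0.00169059, -0.00021934, -0.00011524, -0.00029747, -0.00077741,
       -0.00021578]), 'effort': array([ 2.68985445e-03, -5.31819463e+01, -3.52738595e+01,  7.09132128e-02,
        2.44388322e-02, -9.86369037e-05]), 'eef_pos': array([173.85837687, 521.54161427, 226.87558472]), 'eef_rot': array([-3.14040140e+00, -8.99587066e-05,  2.81978794e+00]), 'wrist_force': array([-0.34239511, -0.2322386 ,  0.3252784 ]), 'moment': array([-0.00521179,  0.01108927, -0.02367521]), 'finger_gap': 93.94769533021655}
side [442.68790266 469.41912555 624.3834951 ]
rack 0.81 [526.1 133.9  25.9] [[312. 283.]]
red_disc 0.91 [ 596.6 -180.9   25.1] [[310. 154.]]
yellow_disc 0.55 [ 449.6 -284.2   30.3] [[382. 131.]]
green_disc 0.78 [ 443.8 -112.5   23.2] [[377. 186.]]
blue_disc 0.88 [404.1 153.2   5.5] [[383. 313.]]
blue_disc 0.75 [672.8 172.1   6.2] [[222. 294.]]
blue_disc 0.59 [505.9 154.3  23.4] [[321. 297.]]
knob_grip 0.86 [565.5  62.   82.9] [[297. 225.]]
clamp_post 0.88 [561.2  53.8  75.1] [[301. 225.]]
top [ 359.67796054  -21.66553056 1028.74468986]
rack 0.72 [537.4 106.1  10.2] [[263. 219.]]
red_disc 0.6 [ 603.1 -180.9   30.4] [[395. 191.]]
yellow_disc 0.83 [ 450.4 -288.1   24.7] [[446. 263.]]
green_disc 0.72 [ 440.3 -111.5   24.4] [[363. 265.]]
blue_disc 0.8 [408.6 154.4   3. ] [[238. 278.]]
blue_disc 0.72 [508.3 118.5  34.4] [[255. 230.]]
blue_disc 0.58 [669.  168.8   3.1] [[239. 162.]]
knob_grip 0.65 [575.6  53.4  77.4] [[286. 196.]]
clamp_post 0.58 [565.   48.1  74.8] [[288. 201.]]
```

View pics/side0.png

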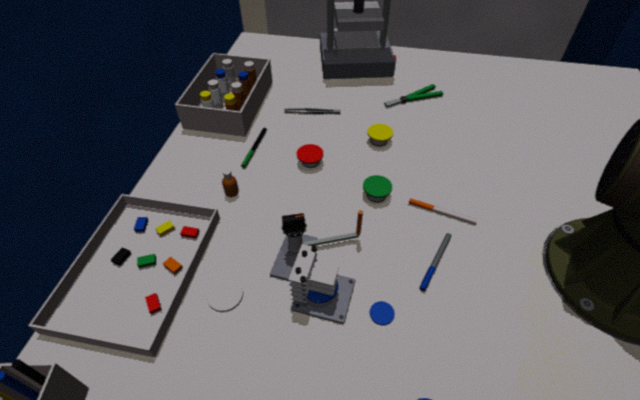

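View pics/top0.png

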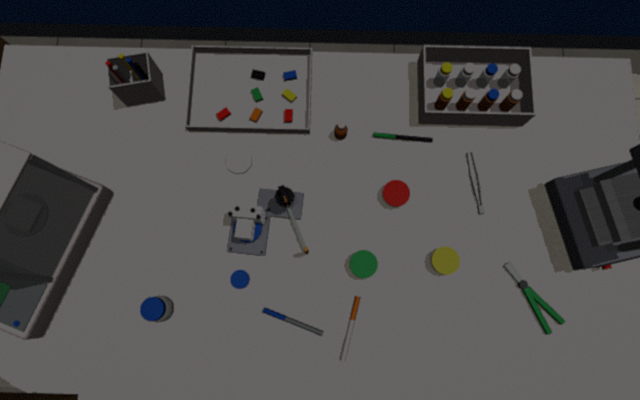

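```bash
python3 - <<'E'
from h import *
p=camera("side");save(p,"sidec.png",(200,170,440,340),3)
p=camera("top");save(p,"topc.png",(190,120,340,300),3.3)
E
```

```text
(no output)
```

View pics/sidec.png

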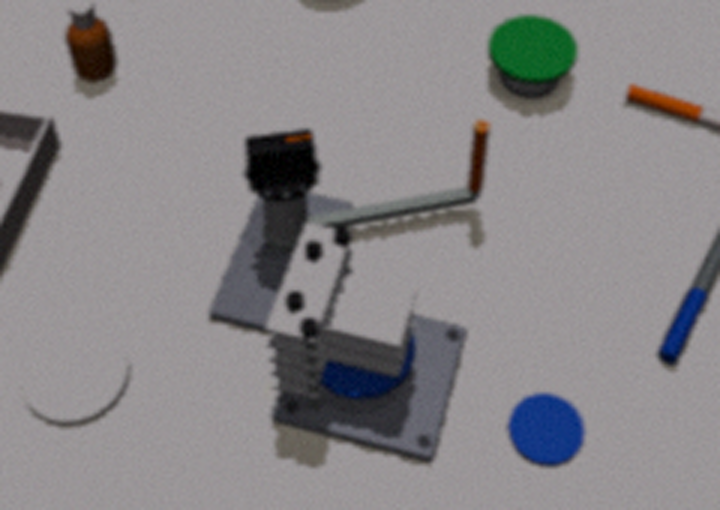

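View pics/topc.png

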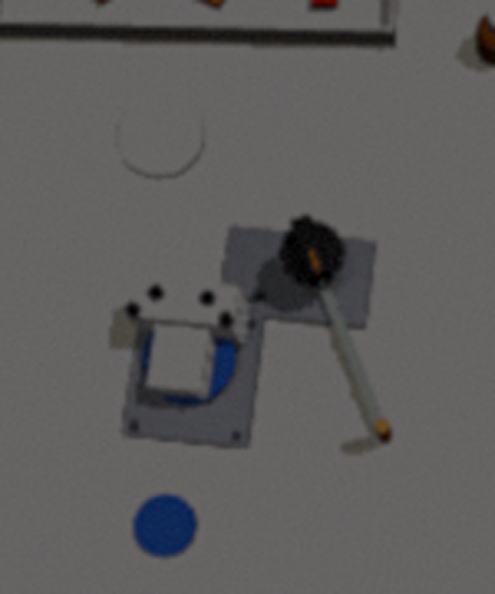

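Everything in the job is visible. Blue candidates:
- Small blue disc on the bench: side (382,313), top (239,279).
- White disc: side (225,295).
- Blue disc in the rack: side (321,293), top (255,230). This is the larger, non-white one and already in slot 1, so it is the blue_disc and stays put.

There is one red disc on a block, side (310,154), and one yellow, side (380,133). Next I'll fit the poses.

```bash
cat > fit.py <<'E'
from h import *
from scipy.optimize import least_squares
T=camera("top");S=camera("side")
def sil(p,c,z0,z1):
    a=np.linspace(0,2*np.pi,60)
    P=[[c[0]+30*np.cos(t),c[1]+30*np.sin(t),z] for z in(z0,z1) for t in a]
    h=cv2.convexHull(proj(p,P).astype(np.float32)); m=cv2.moments(h); return np.array([m['m10']/m['m00'],m['m01']/m['m00']]),m['m00']
for o,g in [("red_disc",(600,-181)),("yellow_disc",(450,-286))]:
    for p,n in((T,"top"),(S,"side")):
        r=regions_of(p,o)[0]["mask"]; ys,xs=np.nonzero(r); mc=np.array([xs.mean(),ys.mean()])
        s=least_squares(lambda c:sil(p,c,22,27)[0]-mc,g); print(o,n,s.x.round(1),"area",r.sum(),round(sil(p,s.x,22,27)[1]))
tc=lambda u,v:(u/3.3+190-.35,v/3.3+120-.35); sc=lambda u,v:(u/3+200-.33,v/3+170-.33)
L=[(T,(30,16,92),tc(155,293)),(T,(30,-16,92),tc(207,298)),(T,(18,29,92),tc(132,310)),(T,(18,-29,92),tc(225,320)),
(T,(-52,42,8),tc(123,436)),(T,(-52,-42,8),tc(247,447)),(T,(96,-110,8),tc(376,240)),
(S,(30,16,92),sc(294,299)),(S,(30,-16,92),sc(314,249)),(S,(18,29,92),sc(309,326)),(S,(18,-29,92),sc(343,234)),
(S,(-52,42,8),sc(431,460)),(S,(-52,-42,8),sc(466,326))]
def W(q,P):
    c,s=np.cos(q[2]),np.sin(q[2]); return [q[0]+c*P[0]-s*P[1],q[1]+s*P[0]+c*P[1],P[2]]
def res(q,ps=(T,S)): return np.concatenate([proj(p,W(q,P))[0]-uv for p,P,uv in L if any(p is x for x in ps)])
for ps in ((T,),(S,),(T,S)):
    s=least_squares(res,[515,115,-.09],loss='soft_l1',args=(ps,)); print(s.x.round(3)); print(res(s.x,ps).reshape(-1,2).round(1).tolist())
q=s.x; print("knob",W(q,(68,-75,87)))
for z,u,n in((80,(384,429),"post"),):print(n,ray(T,tc(*u),80))
im=T["image"][:,:,::-1].copy()
np.save("rack.npy",q)
E
python3 fit.py
```

```text
red_disc top [ 600.1 -183.2] area 582 591
red_disc side [ 597.7 -182.8] area 426 439
yellow_disc top [ 454.7 -287.3] area 638 645
yellow_disc side [ 453.  -286.7] area 397 379
[ 5.12745e+02  1.36594e+02 -7.60000e-02]
[[0.1, -0.1], [0.0, -0.0], [-0.1, -0.0], [0.2, -0.3], [-0.5, -0.0], [0.4, 0.5], [-0.2, 0.0]]
[ 5.12017e+02  1.38028e+02 -8.50000e-02]
[[-0.0, -0.1], [-0.3, -0.3], [-0.1, 0.0], [-0.3, -0.1], [0.4, -0.0], [0.4, 0.4]]
[ 5.12368e+02  1.37383e+02 -8.00000e-02]
[[-0.2, 0.1], [-0.3, 0.2], [-0.4, 0.1], [-0.2, -0.0], [-1.0, 0.0], [-0.1, 0.7], [-0.4, 0.4], [-0.1, -0.4], [-0.5, -0.6], [-0.2, -0.3], [-0.5, -0.4], [0.4, -0.5], [0.2, -0.1]]
knob [np.float64(574.1324177180816), np.float64(57.169474022869494), 87]
post [464.71505188   7.81301346  80.        ]
```

```bash
cat >> h.py <<'E'
from scipy.spatial.transform import Rotation as Ro
def go(xyz,yaw):
    s=read_state(); Rc=Ro.from_euler('xyz',s["eef_rot"]); Rt=Ro.from_euler('xyz',[np.pi,0,yaw])
    print("clock",round(s["clock"],2),"pos",s["eef_pos"].round(1),"rot",s["eef_rot"].round(4),"gap",round(s["finger_gap"],1),"F",s["wrist_force"].round(1))
    print("turn deg (tool)",np.degrees((Rc.inv()*Rt).as_rotvec()).round(2),"| then shift cm (tool)",(Rt.inv().apply(np.array(xyz)-s["eef_pos"])/10).round(2))
E
python3 -c "
from h import *
go((599,-183,110),3.0616)"
```

```text
clock 1.2 pos [173.9 521.7 227.4] rot [-3.1416 -0.      2.8198] gap 93.4 F [ 0.2 -0.3 -0.9]
turn deg (tool) [ -0.    -0.   -13.86] | then shift cm (tool) [-48.   -66.85  11.74]
```

Emit:
jog_arm:
  increments:
    - [0, 0, 0, 0, 0, -6.93, 9.4]
    - [0, 0, 0, 0, 0, -6.93, 9.4]
    - [-3, -4.18, 0, 0, 0, 0, 9.4]
    - [-3, -4.18, 0, 0, 0, 0, 9.4]
    - [-3, -4.18, 0, 0, 0, 0, 9.4]
    - [-3, -4.18, 0, 0, 0, 0, 9.4]
    - [-3, -4.18, 0, 0, 0, 0, 9.4]
    - [-3, -4.18, 0, 0, 0, 0, 9.4]
    - [-3, -4.18, 0, 0, 0, 0, 9.4]
    - [-3, -4.18, 0, 0, 0, 0, 9.4]
    - [-3, -4.18, 0, 0, 0, 0, 9.4]
    - [-3, -4.18, 0, 0, 0, 0, 9.4]
    - [-3, -4.18, 0, 0, 0, 0, 9.4]
    - [-3, -4.18, 0, 0, 0, 0, 9.4]
    - [-3, -4.18, 1, 0, 0, 0, 9.4]
    - [-3, -4.18, 2, 0, 0, 0, 9.4]
    - [-3, -4.18, 3, 0, 0, 0, 9.4]
    - [-3, -4.18, 3, 0, 0, 0, 9.4]
    - [0, 0, 2.5, 0, 0, 0, 9.4]

```text
clock: 3.58
eef_pos: [599.4, -185.9, 110.3]
eef_rot: [3.142, -0.001, 3.059]
wrist_force: [-0.2, 0.2, 0.2]
finger_gap: 93.7
```

```bash
python3 -c "
from h import *
go((599,-183,38),3.0616)"
```

```text
clock 3.58 pos [ 599.4 -185.9  110.3] rot [ 3.1416e+00 -1.0000e-03  3.0589e+00] gap 93.7 F [-0.2  0.2  0.2]
turn deg (tool) [ 0.   -0.06 -0.15] | then shift cm (tool) [0.06 0.29 7.23]
```

Emit:
jog_arm:
  increments:
    - [0, 0.2, 2.2, 0, 0, 0, 9.4]
    - [0, 0, 2.5, 0, 0, 0, 9.4]
    - [0, 0, 2, 0, 0, 0, 9.4]
    - [0, 0, 0.5, 0, 0, 0, 9.4]
    - [0, 0, 0, 0, 0, 0, 9.4]

```text
clock: 4.2
eef_pos: [599.4, -181.3, 40.8]
eef_rot: [-3.141, 0.0, 3.062]
wrist_force: [-0.1, 0.2, -0.2]
finger_gap: 94.2
```

```bash
python3 -c "
from h import *
go((599,-183,38),3.0616)
p=camera('side');save(p,'g1.png',(230,80,430,220),4)
"
```

```text
clock 4.2 pos [ 599.4 -181.3   40.8] rot [-3.1415e+00  3.0000e-04  3.0617e+00] gap 94.2 F [-0.1  0.2 -0.2]
turn deg (tool) [-0.01  0.02  0.01] | then shift cm (tool) [ 0.03 -0.17  0.28]
```

View pics/g1.png

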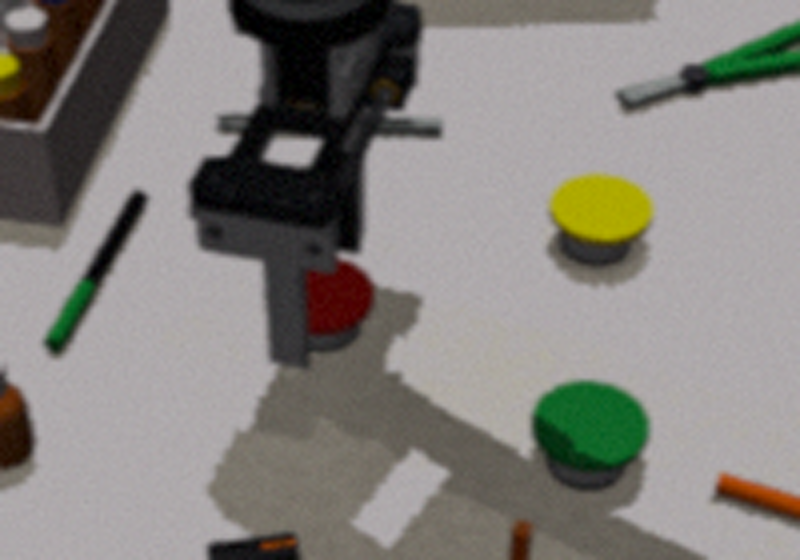

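Emit:
jog_arm:
  increments:
    - [0, -0.15, 0.25, 0, 0, 0, 9.4]
    - [0, 0, 0, 0, 0, 0, 5.5]
    - [0, 0, 0, 0, 0, 0, 5.5]
    - [0, 0, 0, 0, 0, 0, 5.5]
    - [0, 0, 0, 0, 0, 0, 5.5]
    - [0, 0, 0, 0, 0, 0, 5.5]
    - [0, 0, 0, 0, 0, 0, 5.5]
    - [0, 0, 0, 0, 0, 0, 5.5]
  squeeze: 15

```text
clock: 5.25
eef_pos: [599.1, -182.7, 38.0]
eef_rot: [-3.142, 0.0, 3.062]
wrist_force: [-0.3, -0.1, 1.7]
finger_gap: 59.3
```

```bash
python3 -c "
from h import *
go((599,-183,38),3.0616)
p=camera('side')
print(read_state()['eef_pos'],read_state()['finger_gap'])
"
```

```text
clock 5.25 pos [ 599.1 -182.7   38. ] rot [-3.1416e+00  1.0000e-04  3.0617e+00] gap 59.3 F [-0.3 -0.1  1.7]
turn deg (tool) [-0.    0.    0.01] | then shift cm (tool) [ 0.01 -0.03 -0.  ]
[ 599.09234675 -182.7195828    37.98791255] 59.23283542550509
```

Emit:
jog_arm:
  increments:
    - [0, 0, -1.2, 0, 0, 0, 5.5]
    - [0, 0, -3, 0, 0, 0, 5.5]
    - [0, 0, -4, 0, 0, 0, 5.5]
    - [0.65, 0.92, -3, 0, 0, 0, 5.5]
    - [2, 3, 0, 0, 0, 0, 5.5]
    - [3, 4.4, 0, 0, 0, 0, 5.5]
    - [3, 4.4, 0, 0, 0, 0, 5.5]
    - [3, 4.4, 0, 0, 0, 0, 5.5]
    - [3, 4.4, 0, 0, 0, 0, 5.5]
    - [3, 4.4, 0, 0, 0, 0, 5.5]
    - [2, 3, 0, 0, 0, 0, 5.5]
    - [1, 1.5, 0, 0, 0, 0, 5.5]
    - [0.55, 0.8, 3, 0, 0, 0, 5.5]
    - [0, 0.4, 3.5, 0, 0, 0, 5.5]
    - [0, 0, 2.4, 0, 0, 0, 5.5]
    - [0, 0, 0, 0, 0, 0, 5.5]

```text
clock: 7.3
eef_pos: [412.4, 149.3, 60.5]
eef_rot: [-3.141, -0.002, 3.062]
wrist_force: [0.5, 0.4, 1.4]
finger_gap: 59.2
```

```bash
python3 -c "
from h import *
p=camera('side');save(p,'i1.png',(220,180,440,345),3.5)
t=camera('top');save(t,'i1t.png',(190,120,340,300),3.3)
go((412.7,145.4,61),3.0616)
for p in (t,S) if 0 else (t,p):
  for r in recognise(p,'red_disc')[:2]: print(r['conf'],w(p,r['centre']))
"
```

```text
clock 7.4 pos [413.5 149.5  62.1] rot [3.1413e+00 1.1000e-03 3.0617e+00] gap 58.9 F [0.6 0.5 0. ]
turn deg (tool) [0.02 0.06 0.  ] | then shift cm (tool) [ 0.05 -0.41  0.11]
0.7 [504.394934   153.74916581  26.32138395]
```

View pics/i1.png

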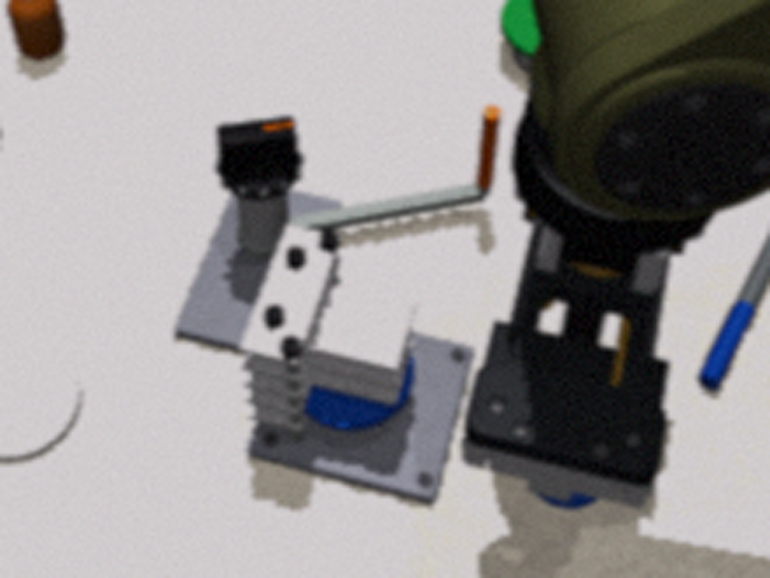

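View pics/i1t.png

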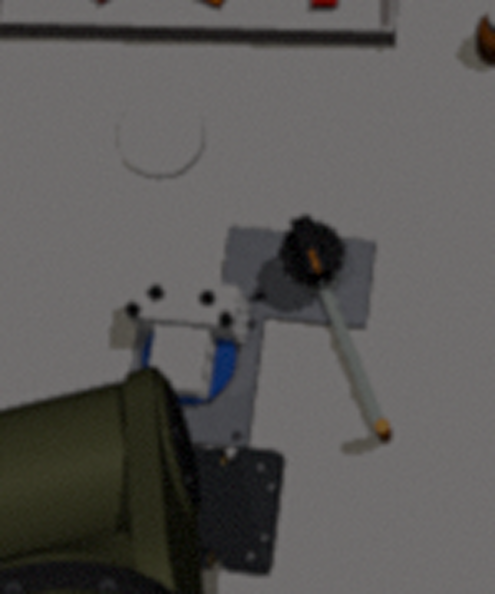

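Emit:
jog_arm:
  increments:
    - [0, -0.4, 0.05, 0, 0, 0, 5.5]
    - [0, 0, 0, 0, 0, 0, 5.5]
    - [-1, 0, 0, 0, 0, 0, 5.5]
    - [-1.5, 0, 0, 0, 0, 0, 5.5]
    - [-1.5, 0, 0, 0, 0, 0, 5.5]
    - [0, 0, 0, 0, 0, 0, 5.5]
    - [0, 0, 0, 0, 0, 0, 5.5]

```text
clock: 8.38
eef_pos: [452.3, 142.2, 60.2]
eef_rot: [-3.141, -0.001, 3.062]
wrist_force: [0.3, -0.0, 0.1]
finger_gap: 59.2
```

```bash
python3 -c "
from h import *
go((512.4,137.4,61),3.0616)
p=camera('side');save(p,'i2.png',(220,180,440,345),3.5)
"
```

```text
clock 8.38 pos [452.3 142.2  60.2] rot [-3.1414e+00 -7.0000e-04  3.0616e+00] gap 59.2 F [ 0.3 -0.   0.1]
turn deg (tool) [-0.01 -0.04 -0.  ] | then shift cm (tool) [-6.03  0.01 -0.08]
```

View pics/i2.png

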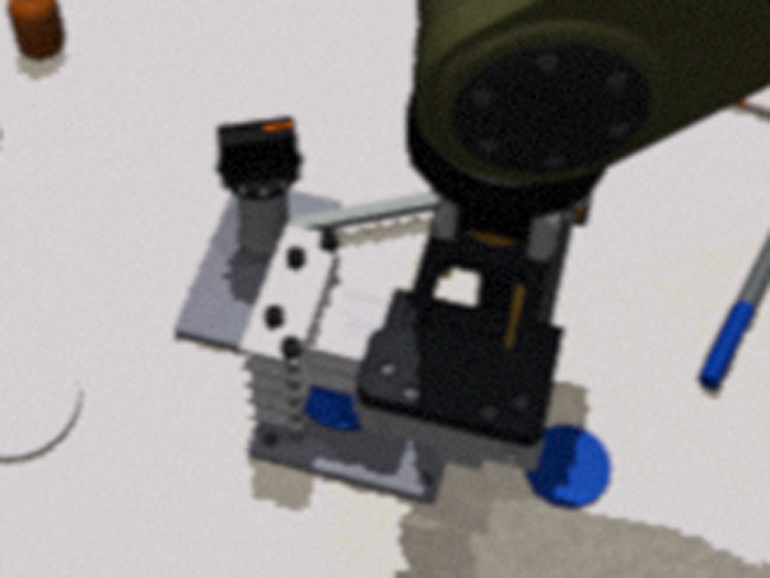

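Emit:
jog_arm:
  increments:
    - [-0.5, 0, -0.05, 0, 0, 0, 5.5]
    - [-0.8, 0, 0, 0, 0, 0, 5.5]
    - [-0.8, 0, 0, 0, 0, 0, 5.5]
    - [-0.8, 0, 0, 0, 0, 0, 5.5]
    - [-0.8, 0, 0, 0, 0, 0, 5.5]
    - [-0.8, 0, 0, 0, 0, 0, 5.5]
    - [-0.8, 0, 0, 0, 0, 0, 5.5]
    - [0, 0, 0, 0, 0, 0, 5.5]
    - [0, 0, 0, 0, 0, 0, 5.5]

```text
clock: 9.55
eef_pos: [505.2, 138.0, 60.8]
eef_rot: [-3.142, -0.0, 3.062]
wrist_force: [-0.3, 0.1, 0.2]
finger_gap: 59.5
```

```bash
python3 -c "
from h import *
go((512.4,137.4,61),3.0616)
p=camera('side');save(p,'i3.png',(240,200,400,340),4)
"
```

```text
clock 9.55 pos [505.2 138.   60.8] rot [-3.1415e+00 -3.0000e-04  3.0617e+00] gap 59.5 F [-0.3  0.1  0.2]
turn deg (tool) [-0.   -0.02  0.01] | then shift cm (tool) [-0.73 -0.   -0.02]
```

View pics/i3.png

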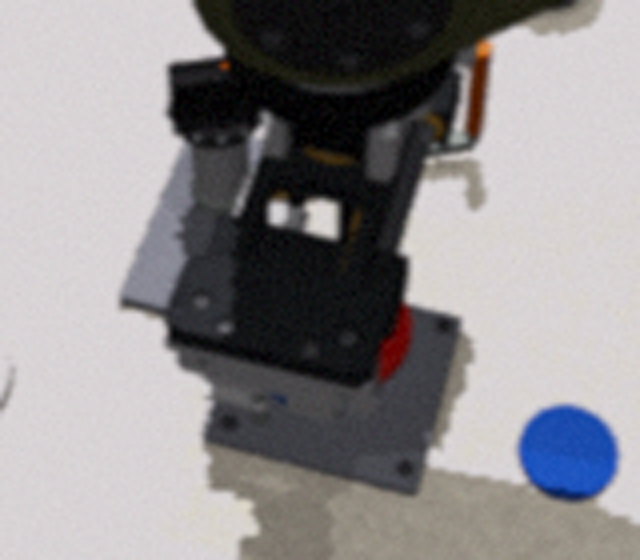

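Emit:
jog_arm:
  increments:
    - [-0.3, 0, 0.1, 0, 0, 0, 5.5]
    - [-0.2, 0, 0.1, 0, 0, 0, 5.5]
    - [-0.2, 0, 0, 0, 0, 0, 5.5]
    - [0, 0, 0, 0, 0, 0, 5.5]

```text
clock: 10.1
eef_pos: [512.5, 137.4, 58.9]
eef_rot: [-3.142, -0.0, 3.062]
wrist_force: [-0.4, 0.0, 0.0]
finger_gap: 59.4
```

Emit:
jog_arm:
  increments:
    - [-0.15, 0, 0, 0, 0, 0, 5.5]
    - [0, 0, 0, 0, 0, 0, 5.5]

```text
clock: 10.35
eef_pos: [513.6, 137.2, 58.8]
eef_rot: [-3.141, -0.001, 3.062]
wrist_force: [-1.7, -1.0, -0.2]
finger_gap: 59.5
```

Emit:
jog_arm:
  increments:
    - [-0.15, 0, 0, 0, 0, 0, 5.5]
    - [0, 0, 0, 0, 0, 0, 5.5]

```text
clock: 10.6
eef_pos: [514.1, 137.1, 58.3]
eef_rot: [-3.141, -0.003, 3.062]
wrist_force: [-7.6, -0.8, 0.4]
finger_gap: 59.1
```

Emit:
jog_arm:
  increments:
    - [-0.05, 0, 0.07, 0, 0, 0, 5.5]
    - [0, 0, 0, 0, 0, 0, 5.5]

```text
clock: 10.85
eef_pos: [514.4, 137.1, 57.8]
eef_rot: [-3.141, -0.004, 3.062]
wrist_force: [-10.5, -1.3, 4.5]
finger_gap: 59.4
```

Emit:
jog_arm:
  increments:
    - [0, 0, 0, 0, 0, 0, 7.6]
    - [0, 0, 0, 0, 0, 0, 7.6]
    - [0, 0, 0, 0, 0, 0, 7.6]
    - [0, 0, 0, 0, 0, 0, 8.2]
    - [0, 0, 0, 0, 0, 0, 8.2]

```text
clock: 11.48
eef_pos: [515.9, 137.2, 58.3]
eef_rot: [3.142, 0.0, 3.062]
wrist_force: [0.2, 0.1, -0.3]
finger_gap: 82.0
```

Emit:
jog_arm:
  increments:
    - [0, 0, -1.5, 0, 0, 0, 9.4]
    - [0, 0, -3, 0, 0, 0, 9.4]
    - [0, 0, -4, 0, 0, 0, 9.4]
    - [0, 0, -2, 0, 0, 0, 9.4]
    - [0.3, -3.5, 0, 0, 0, 0, 9.4]
    - [0.3, -5, 0, 0, 0, 0, 9.4]
    - [0.4, -5, 0, 0, 0, 0, 9.4]
    - [0.3, -5, 0, 0, 0, 0, 9.4]
    - [0.3, -5, 0, 0, 0, 0, 9.4]
    - [0.3, -5, 0, 0, 0, 0, 9.4]
    - [0.3, -5, 0, 0, 0, 0, 9.4]
    - [0.3, -5, 1.2, 0, 0, 0, 9.4]
    - [0.3, -3, 2, 0, 0, 0, 9.4]
    - [0, -1, 2, 0, 0, 0, 9.4]
    - [0, 0, 0, 0, 0, 0, 9.4]

```text
clock: 13.35
eef_pos: [453.4, -284.5, 111.0]
eef_rot: [3.141, -0.001, 3.061]
wrist_force: [0.7, -0.7, 0.6]
finger_gap: 94.1
```

```bash
python3 -c "
from h import *
go((454,-287,38),3.0616)
p=camera('side');save(p,'r1.png',(240,200,400,340),4)
t=camera('top');save(t,'r1t.png',(190,120,340,300),3.3)
"
```

```text
clock 13.35 pos [ 453.4 -284.5  111. ] rot [ 3.1407e+00 -1.5000e-03  3.0606e+00] gap 94.1 F [ 0.7 -0.7  0.6]
turn deg (tool) [ 0.05 -0.08 -0.06] | then shift cm (tool) [-0.08 -0.25  7.3 ]
```

View pics/r1.png

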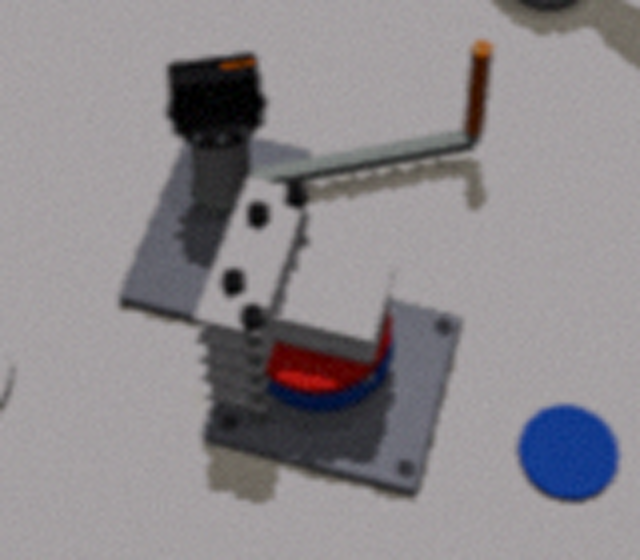

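View pics/r1t.png

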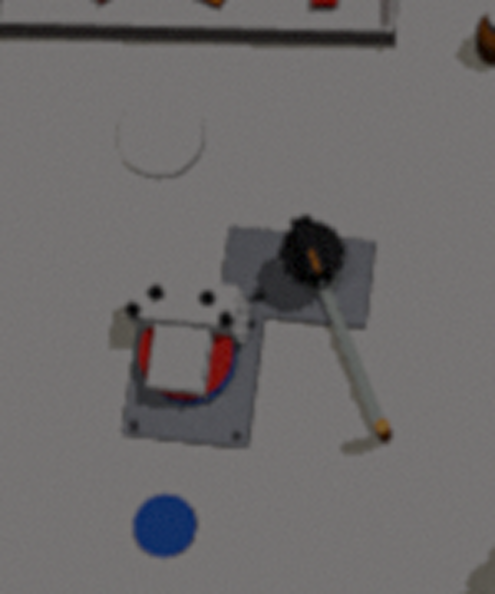

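The red disc is home, directly above blue: the red crescents line up with the blue rim at (320,375) in the side crop and (180,385) in the top crop. Next is yellow.

Emit:
jog_arm:
  increments:
    - [-0.05, -0.2, 2.3, 0, 0, 0, 9.4]
    - [0, 0, 2.5, 0, 0, 0, 9.4]
    - [0, 0, 1.9, 0, 0, 0, 9.4]
    - [0, 0, 0.4, 0, 0, 0, 9.4]
    - [0, 0, 0, 0, 0, 0, 9.4]
    - [0, 0, 0, 0, 0, 0, 9.4]

```text
clock: 14.2
eef_pos: [454.9, -286.5, 41.4]
eef_rot: [-3.141, 0.001, 3.062]
wrist_force: [-0.3, 0.6, 0.2]
finger_gap: 93.8
```

```bash
python3 -c "
from h import *
go((454,-287,38),3.0616)
p=camera('side');save(p,'g2.png',(280,60,480,200),4)
"
```

```text
clock 14.2 pos [ 454.9 -286.5   41.4] rot [-3.1407e+00  1.4000e-03  3.0619e+00] gap 93.8 F [-0.3  0.6  0.2]
turn deg (tool) [-0.05  0.08  0.02] | then shift cm (tool) [ 0.08 -0.06  0.34]
```

View pics/g2.png

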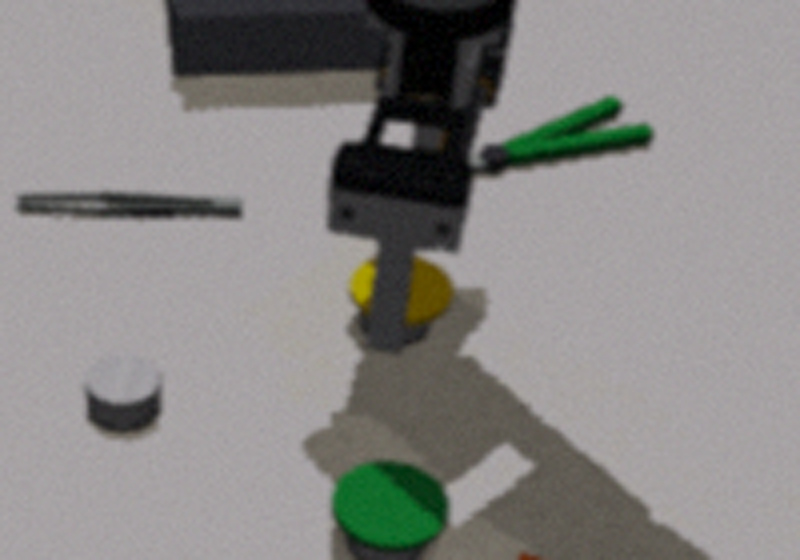

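Emit:
jog_arm:
  increments:
    - [0.05, 0, 0.3, 0, 0, 0, 9.4]
    - [0, 0, 0, 0, 0, 0, 5.5]
    - [0, 0, 0, 0, 0, 0, 5.5]
    - [0, 0, 0, 0, 0, 0, 5.5]
    - [0, 0, 0, 0, 0, 0, 5.5]
    - [0, 0, 0, 0, 0, 0, 5.5]
    - [0, 0, 0, 0, 0, 0, 5.5]
    - [0, 0, 0, 0, 0, 0, 5.5]
  squeeze: 15

```text
clock: 15.25
eef_pos: [453.9, -286.3, 37.3]
eef_rot: [-3.142, 0.0, 3.062]
wrist_force: [0.6, 0.2, 0.5]
finger_gap: 59.3
```

```bash
python3 -c "
from h import *
go((412.7,145.4,76),3.0616)
"
```

```text
clock 15.25 pos [ 453.9 -286.3   37.3] rot [-3.1416  0.      3.0616] gap 59.3 F [0.6 0.2 0.5]
turn deg (tool) [-0.  0.  0.] | then shift cm (tool) [ 7.55 42.7  -3.87]
```

Emit:
jog_arm:
  increments:
    - [0, 0, -1.3, 0, 0, 0, 5.5]
    - [0, 0, -3, 0, 0, 0, 5.5]
    - [0, 0, -4, 0, 0, 0, 5.5]
    - [0.1, 1, -3, 0, 0, 0, 5.5]
    - [0.5, 2.7, 0, 0, 0, 0, 5.5]
    - [0.8, 4.5, 0, 0, 0, 0, 5.5]
    - [0.9, 5, 0, 0, 0, 0, 5.5]
    - [0.9, 5, 0, 0, 0, 0, 5.5]
    - [0.9, 5, 0, 0, 0, 0, 5.5]
    - [0.9, 5, 0, 0, 0, 0, 5.5]
    - [0.9, 5, 0, 0, 0, 0, 5.5]
    - [0.9, 4.5, 0, 0, 0, 0, 5.5]
    - [0.5, 3, 0, 0, 0, 0, 5.5]
    - [0.25, 1.5, 2, 0, 0, 0, 5.5]
    - [0, 0.5, 3, 0, 0, 0, 5.5]
    - [0, 0, 2, 0, 0, 0, 5.5]
    - [0, 0, 0.45, 0, 0, 0, 5.5]
    - [0, 0, 0, 0, 0, 0, 5.5]
    - [0, 0, 0, 0, 0, 0, 5.5]

```text
clock: 17.62
eef_pos: [413.1, 145.4, 76.7]
eef_rot: [3.141, 0.001, 3.062]
wrist_force: [0.3, -0.5, -0.4]
finger_gap: 59.1
```

```bash
python3 -c "
from h import *
go((412.7,145.4,75.7),3.0616)
"
```

```text
clock 17.62 pos [413.1 145.4  76.7] rot [3.1411e+00 1.4000e-03 3.0615e+00] gap 59.1 F [ 0.3 -0.5 -0.4]
turn deg (tool) [ 0.03  0.08 -0.  ] | then shift cm (tool) [ 0.04 -0.01  0.1 ]
```

Emit:
jog_arm:
  increments:
    - [-1, 0, 0.05, 0, 0, 0, 5.5]
    - [-1.5, 0, 0, 0, 0, 0, 5.5]
    - [-1.5, 0, 0, 0, 0, 0, 5.5]
    - [-1, 0, 0, 0, 0, 0, 5.5]
    - [0, 0, 0, 0, 0, 0, 5.5]
    - [0, 0, 0, 0, 0, 0, 5.5]

```text
clock: 18.38
eef_pos: [462.2, 141.4, 75.1]
eef_rot: [-3.141, -0.0, 3.062]
wrist_force: [-0.2, -0.4, -0.2]
finger_gap: 59.3
```

```bash
python3 -c "
from h import *
go((512.4,137.4,75.7),3.0616)
p=camera('side');save(p,'j1.png',(240,200,400,340),4)
"
```

```text
clock 18.38 pos [462.2 141.4  75.1] rot [-3.1414e+00 -5.0000e-04  3.0617e+00] gap 59.3 F [-0.2 -0.4 -0.2]
turn deg (tool) [-0.01 -0.03  0.01] | then shift cm (tool) [-5.03  0.   -0.06]
```

View pics/j1.png

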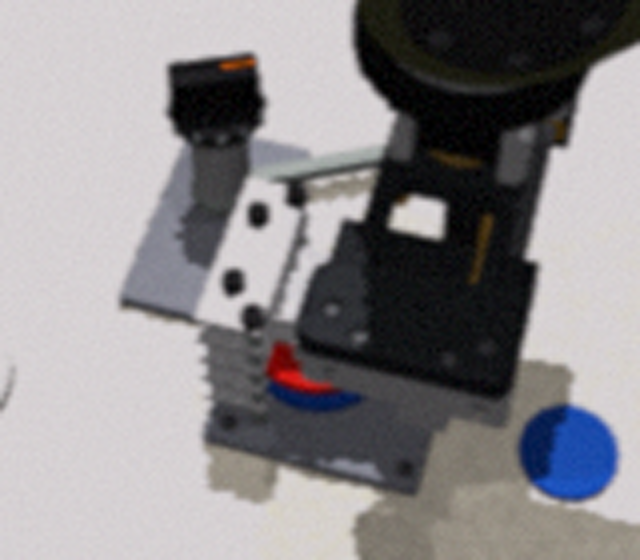

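Emit:
jog_arm:
  increments:
    - [-0.6, 0, -0.05, 0, 0, 0, 5.5]
    - [-0.8, 0, 0, 0, 0, 0, 5.5]
    - [-0.8, 0, 0, 0, 0, 0, 5.5]
    - [-0.8, 0, 0, 0, 0, 0, 5.5]
    - [-0.8, 0, 0, 0, 0, 0, 5.5]
    - [-0.7, 0, 0, 0, 0, 0, 5.5]
    - [-0.3, 0, 0.1, 0, 0, 0, 5.5]
    - [0, 0, 0.1, 0, 0, 0, 5.5]
    - [0, 0, 0, 0, 0, 0, 5.5]

```text
clock: 19.55
eef_pos: [510.1, 137.6, 73.6]
eef_rot: [-3.141, -0.0, 3.062]
wrist_force: [0.4, 0.4, -0.3]
finger_gap: 59.2
```

Emit:
jog_arm:
  increments:
    - [-0.2, 0, 0, 0, 0, 0, 5.5]
    - [0, 0, 0, 0, 0, 0, 5.5]

```text
clock: 19.8
eef_pos: [512.4, 137.4, 73.8]
eef_rot: [3.142, 0.0, 3.062]
wrist_force: [-0.2, -0.1, -0.4]
finger_gap: 59.4
```

Emit:
jog_arm:
  increments:
    - [-0.15, 0, 0, 0, 0, 0, 5.5]
    - [0, 0, 0, 0, 0, 0, 5.5]

```text
clock: 20.05
eef_pos: [513.2, 137.2, 73.4]
eef_rot: [-3.141, -0.002, 3.062]
wrist_force: [-5.4, -1.0, 0.8]
finger_gap: 59.2
```

Emit:
jog_arm:
  increments:
    - [-0.1, 0, 0.1, 0, 0, 0, 5.5]
    - [0, 0, 0, 0, 0, 0, 5.5]

```text
clock: 20.3
eef_pos: [513.7, 137.1, 72.3]
eef_rot: [-3.141, -0.003, 3.062]
wrist_force: [-8.9, -1.2, 1.9]
finger_gap: 59.2
```

Emit:
jog_arm:
  increments:
    - [0, 0, 0, 0, 0, 0, 7.6]
    - [0, 0, 0, 0, 0, 0, 7.6]
    - [0, 0, 0, 0, 0, 0, 7.6]
    - [0, 0, 0, 0, 0, 0, 8.2]
    - [0, 0, 0, 0, 0, 0, 8.2]

```text
clock: 20.92
eef_pos: [514.9, 137.2, 72.8]
eef_rot: [3.142, 0.0, 3.062]
wrist_force: [-0.5, 0.8, -0.6]
finger_gap: 81.6
```

Emit:
jog_arm:
  increments:
    - [0, 0, -1.5, 0, 0, 0, 9.4]
    - [0, 0, -3, 0, 0, 0, 9.4]
    - [0, 0, -4, 0, 0, 0, 9.4]
    - [0, 0, -4, 0, 0, 0, 9.4]
    - [0, -3, -1.5, 0, 0, 0, 9.4]
    - [0, -5, 0, 0, 0, 0, 9.4]
    - [0, -5, 0, 0, 0, 0, 9.4]
    - [0, -5, 0, 0, 0, 0, 9.4]
    - [0, -5, 0, 0, 0, 0, 9.4]
    - [0, -3, 0, 0, 0, 0, 9.4]
    - [0, -1, 0, 0, 0, 0, 9.4]
    - [0, 0, 0, 0, 0, 0, 9.4]

```text
clock: 22.42
eef_pos: [493.3, -131.8, 213.2]
eef_rot: [-3.142, 0.001, 3.061]
wrist_force: [-0.5, 0.1, 0.1]
finger_gap: 94.0
```

```bash
python3 -c "
from h import *
go((574.1,57.2,102),3.0616)
p=camera('side');save(p,'k1.png',(250,200,370,330),4.5)
t=camera('top');save(t,'k1t.png',(220,160,330,260),6)
for q in (t,p):
  for r in recognise(q,'knob_grip')[:1]:
    print(r['conf'],w(q,r['centre']))
  m=regions_of(q,'knob_grip')
  if m: cv2.imwrite('pics/km_%d.png'%(q is t),cv2.resize(m[0]['mask'].astype(np.uint8)[150:270,220:340]*255,None,fx=4,fy=4))
"
```

```text
clock 22.43 pos [ 493.3 -131.8  213.2] rot [-3.1416e+00  5.0000e-04  3.0612e+00] gap 94.0 F [-0.5  0.1  0.1]
turn deg (tool) [-0.    0.03 -0.02] | then shift cm (tool) [-6.54 19.48 11.12]
0.84 [572.27356092  56.15338239  75.95488225]
0.61 [565.01306585  63.19506282  83.14256418]
```

View pics/k1.png

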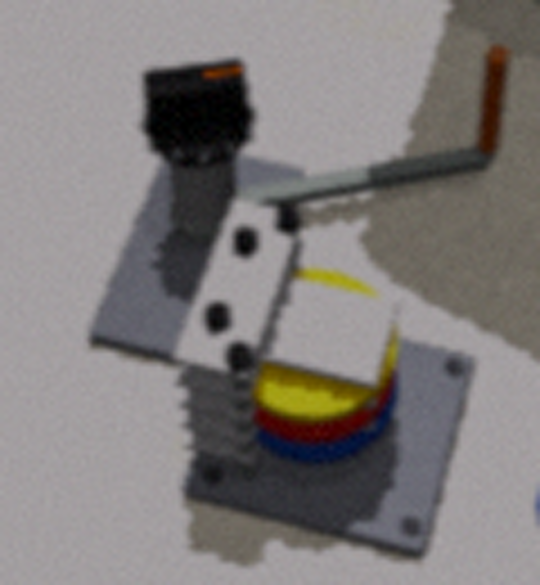

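View pics/k1t.png

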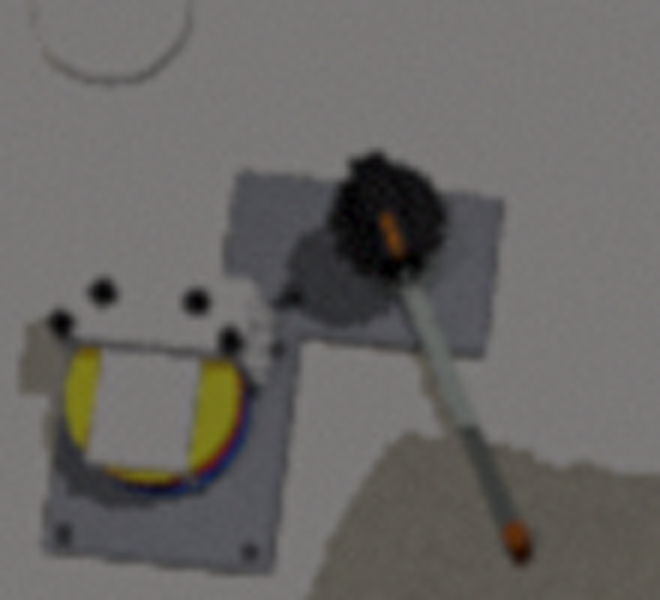

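View pics/km_1.png

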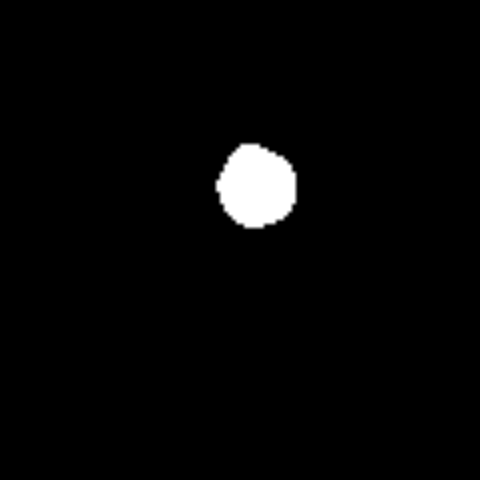

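```bash
python3 -c "
from h import *
p=camera('side');t=camera('top')
a=ray(t,(383/6+220,212/6+160),98.5);b=ray(t,(403/6+220,258/6+160),98.5);print(a,b,np.degrees(np.arctan2(*(b-a)[[1,0]])))
a=ray(p,(205/4.5+250,75/4.5+200),98.5);b=ray(p,(243/4.5+250,69/4.5+200),98.5);print(a,b,np.degrees(np.arctan2(*(b-a)[[1,0]])))
for q,n,cr,s in((p,'side',(250,200,370,330),5),(t,'top',(240,160,330,260),6)):
  im=cv2.resize(q['image'][cr[1]:cr[3],cr[0]:cr[2],::-1],None,fx=s,fy=s,interpolation=cv2.INTER_CUBIC)
  im=cv2.convertScaleAbs(im,alpha=1.8,beta=30)
  for th,col in((20,(0,255,0)),(26,(255,255,0))):
    th=np.radians(th);u=np.array([np.cos(th),np.sin(th)]);v=np.array([-u[1],u[0]])
    P=[[*(np.array([574.1,57.2])+x*u+y*v),98.5] for x,y in((19,7),(19,-7),(-19,-7),(-19,7))]
    uv=((proj(q,P)+.5-np.array(cr[:2]))*s).astype(np.int32)
    cv2.polylines(im,[uv],True,col,1)
  cv2.imwrite('pics/ov_%s.png'%n,im)
"
```

```text
[571.75156717  55.35639148  98.5       ] [556.05087432  48.01767081  98.5       ] -154.94796389858712
[569.06733091  56.65150696  98.5       ] [555.86773929  51.14498683  98.5       ] -157.35539474837915
```

View pics/ov_side.png

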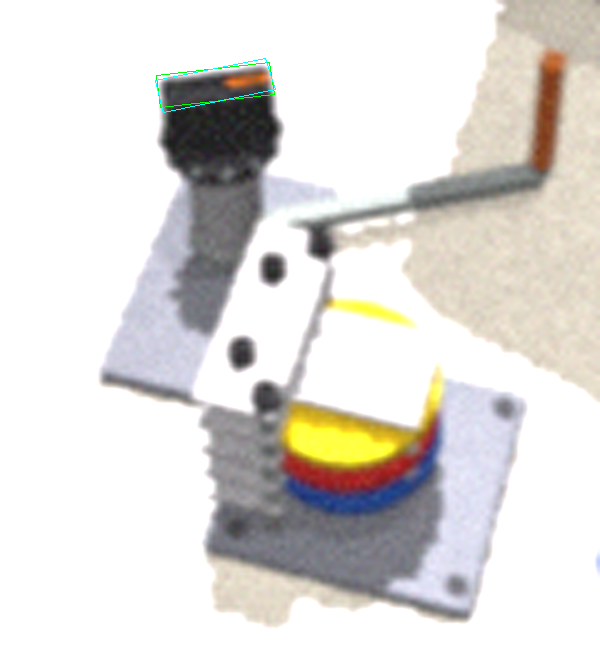

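View pics/ov_top.png

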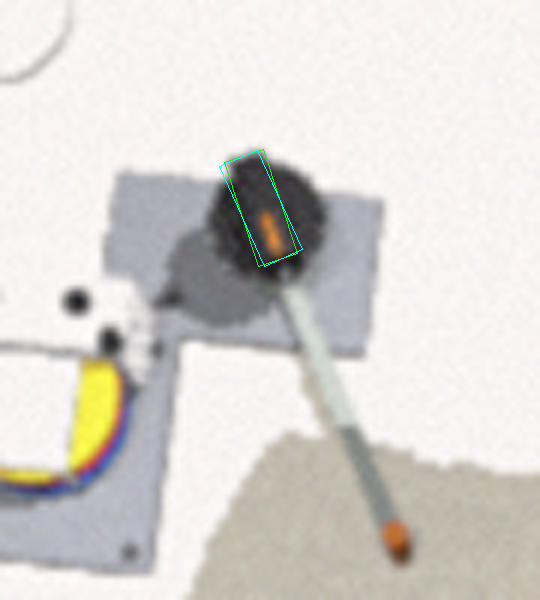

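Emit:
jog_arm:
  increments:
    - [0, 0, 0, 0, 0, -9.6, 3.4]
    - [0, 0, 0, 0, 0, -9.6, 3.4]
    - [0, 0, 0, 0, 0, -9.6, 3.4]
    - [0, 0, 0, 0, 0, 0, 3.4]

```text
clock: 23.32
eef_pos: [493.3, -131.8, 212.7]
eef_rot: [3.142, -0.0, -2.72]
wrist_force: [0.1, -0.4, -0.9]
finger_gap: 57.7
```

```bash
python3 -c "
from h import *
go((574.1,57.2,150),3.564)"
```

```text
clock 23.32 pos [ 493.3 -131.8  212.7] rot [ 3.1416 -0.     -2.7196] gap 57.7 F [ 0.1 -0.4 -0.9]
turn deg (tool) [ 0.   -0.   -0.03] | then shift cm (tool) [-15.11  13.92   6.27]
```

Emit:
jog_arm:
  increments:
    - [-2, 1.8, 0, 0, 0, 0, 3.4]
    - [-3, 2.8, 0, 0, 0, 0, 3.4]
    - [-3, 2.8, 0, 0, 0, 0, 3.4]
    - [-3, 2.8, 1, 0, 0, 0, 3.4]
    - [-2.5, 2.3, 2, 0, 0, 0, 3.4]
    - [-1.6, 1.4, 2, 0, 0, 0, 3.4]
    - [0, 0, 1.2, 0, 0, 0, 3.4]
    - [0, 0, 0, 0, 0, 0, 3.4]
    - [0, 0, 0, 0, 0, 0, 3.4]

```text
clock: 24.45
eef_pos: [574.1, 56.0, 151.6]
eef_rot: [-3.141, 0.001, -2.721]
wrist_force: [-0.3, -0.6, 0.1]
finger_gap: 33.8
```

```bash
python3 -c "
from h import *
go((574.1,57.2,102),3.564)
p=camera('side');save(p,'n1.png',(240,150,400,290),4.5)
"
```

```text
clock 24.45 pos [574.1  56.  151.6] rot [-3.1411e+00  1.0000e-03 -2.7207e+00] gap 33.8 F [-0.3 -0.6  0.1]
turn deg (tool) [-0.03  0.06 -0.09] | then shift cm (tool) [-0.05  0.11  4.96]
```

View pics/n1.png

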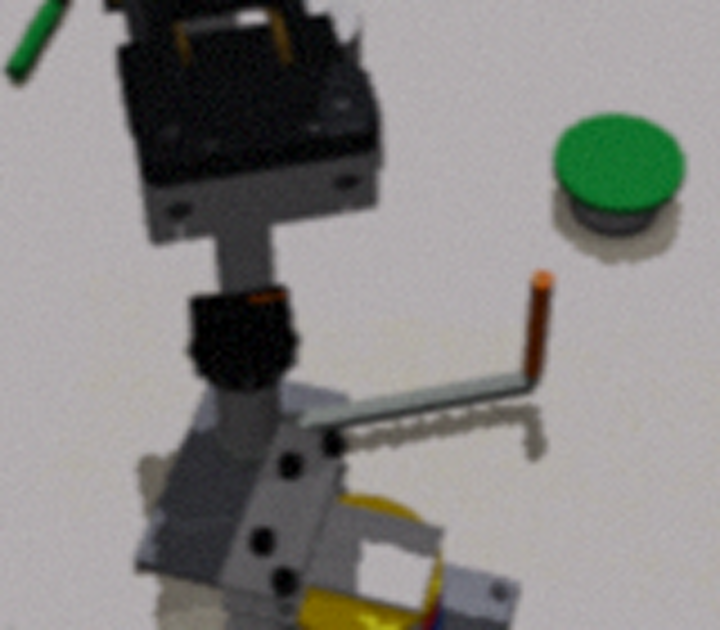

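Emit:
jog_arm:
  increments:
    - [0, 0.1, 1, 0, 0, 0, 3.4]
    - [0, 0, 1, 0, 0, 0, 3.4]
    - [0, 0, 0.6, 0, 0, 0, 3.4]
    - [0, 0, 0.4, 0, 0, 0, 3.4]

```text
clock: 25.0
eef_pos: [573.5, 57.7, 120.2]
eef_rot: [3.141, -0.0, -2.719]
wrist_force: [0.0, -0.2, 0.0]
finger_gap: 33.9
```

Emit:
jog_arm:
  increments:
    - [0, 0, 0.6, 0, 0, 0, 3.4]
    - [0, 0, 0.6, 0, 0, 0, 3.4]
    - [0, 0, 0.6, 0, 0, 0, 3.4]
    - [0, 0, 0, 0, 0, 0, 3.4]

```text
clock: 25.5
eef_pos: [573.3, 57.7, 102.2]
eef_rot: [3.141, -0.001, -2.719]
wrist_force: [-0.3, 0.5, 0.1]
finger_gap: 34.1
```

Emit:
jog_arm:
  increments:
    - [0, 0, 0, 0, 0, 0, 1]
    - [0, 0, 0, 0, 0, 0, 1]
    - [0, 0, 0, 0, 0, 0, 1]
    - [0, 0, 0, 0, 0, 0, 1]
    - [0, 0, 0, 0, 0, 0, 1]
  squeeze: 30

```text
clock: 26.12
eef_pos: [574.2, 56.9, 103.1]
eef_rot: [-3.14, 0.001, -2.719]
wrist_force: [3.7, -5.8, -1.0]
finger_gap: 14.1
```

```bash
python3 -c "
from h import *
go((574.1,57.2,102),3.564);print(read_state()['moment'],read_state()['joints'])
p=camera('side');save(p,'n2.png',(240,150,400,290),4.5)
"
```

```text
clock 26.12 pos [574.2  56.9 103.1] rot [-3.1399e+00  1.0000e-03 -2.7192e+00] gap 14.1 F [ 3.7 -5.8 -1. ]
turn deg (tool) [-0.1   0.06  0.  ] | then shift cm (tool) [-0.01  0.03  0.11]
[-1.01752796 -0.65031458  0.02214856] [ 3.58029547e-02  4.86636304e-01  1.56824344e+00 -1.33966524e-03
  1.08509982e+00 -1.95679332e+00]
```

View pics/n2.png

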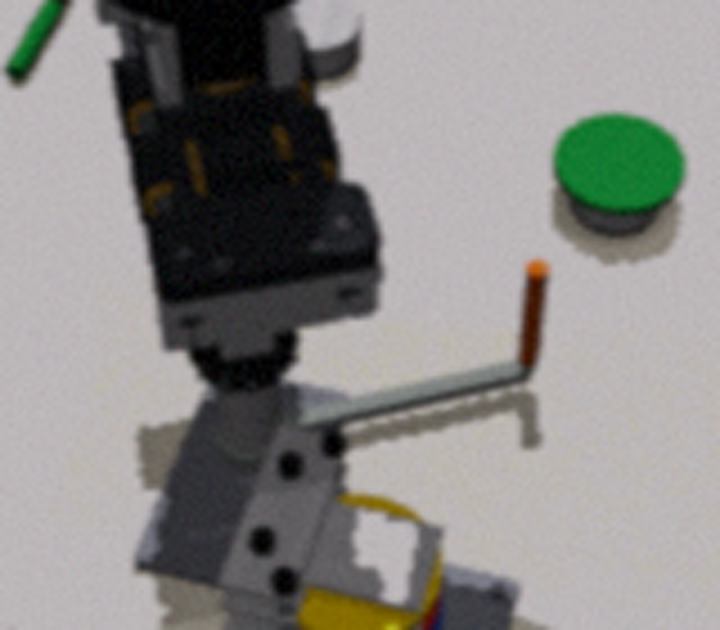

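Emit:
jog_arm:
  increments:
    - [0, -0.08, 0, 0, 0, 0, 1]
    - [0, 0, 0, 0, 0, 0, 1]
    - [0, 0, 0, 0, 0, 3, 1]
    - [0, 0, 0, 0, 0, 4, 1]
    - [0, 0, 0, 0, 0, 4, 1]
    - [0, 0, 0, 0, 0, 0, 1]
  squeeze: 40

```text
clock: 26.92
eef_pos: [574.2, 56.8, 103.0]
eef_rot: [-3.141, 0.001, -2.91]
wrist_force: [3.2, -3.4, 0.3]
finger_gap: 13.4
```

```bash
python3 -c "
from h import *
go((574.1,57.2,102),3.564);print(read_state()['moment'])
p=camera('side');save(p,'n3.png',(240,150,400,290),4.5)
"
```

```text
clock 26.93 pos [574.2  56.8 103. ] rot [-3.1411e+00  9.0000e-04 -2.9104e+00] gap 13.4 F [ 3.2 -3.4  0.3]
turn deg (tool) [ -0.03   0.05 -10.96] | then shift cm (tool) [-0.01  0.04  0.1 ]
[-0.59855641 -0.65400501 -0.06949176]
```

View pics/n3.png

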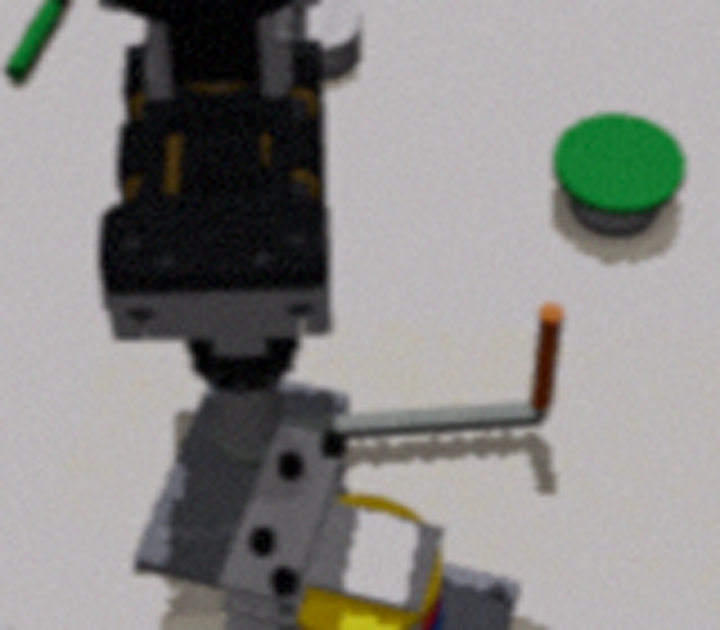

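Emit:
jog_arm:
  increments:
    - [0, 0, 0, 0, 0, 4, 1]
    - [0, 0, 0, 0, 0, 5, 1]
    - [0, 0, 0, 0, 0, 5, 1]
    - [0, 0, 0, 0, 0, 5, 1]
    - [0, 0, 0, 0, 0, 5, 1]
    - [0, 0, 0, 0, 0, 5, 1]
    - [0, 0, 0, 0, 0, 4, 1]
    - [0, 0, 0, 0, 0, 3, 1]
    - [0, 0, 0, 0, 0, 0, 1]

```text
clock: 28.1
eef_pos: [574.2, 56.8, 103.0]
eef_rot: [3.142, 0.001, 2.745]
wrist_force: [2.9, -4.7, 0.2]
finger_gap: 13.7
```

```bash
python3 -c "
from h import *
go((574.1,57.2,102),3.564);print(read_state()['moment'])
p=camera('side');save(p,'n4.png',(240,150,400,310),4.5)
"
```

```text
clock 28.1 pos [574.2  56.8 103. ] rot [3.1416e+00 1.1000e-03 2.7452e+00] gap 13.7 F [ 2.9 -4.7  0.2]
turn deg (tool) [-2.000e-02  6.000e-02 -4.692e+01] | then shift cm (tool) [-0.01  0.04  0.1 ]
[-0.72085923 -0.68172509 -0.03203737]
```

View pics/n4.png

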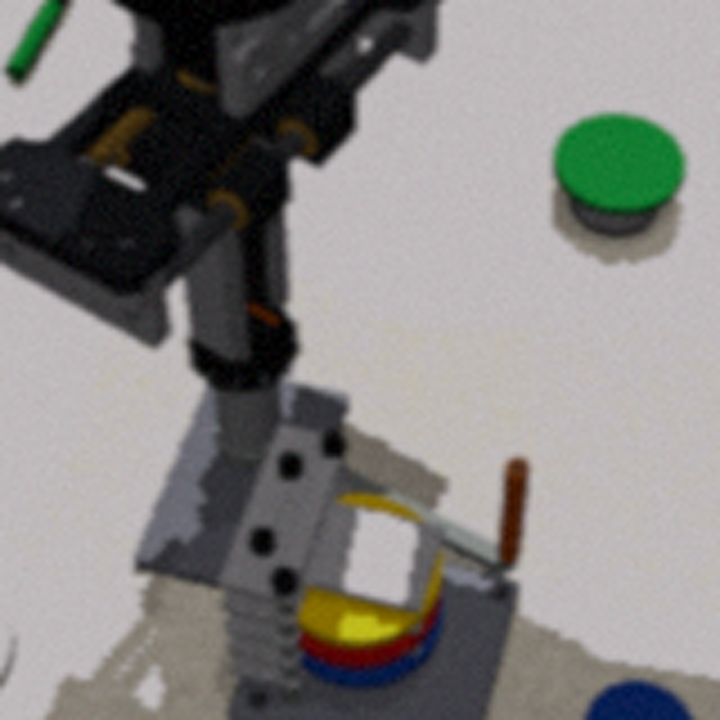

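Emit:
jog_arm:
  increments:
    - [0, 0, 0, 0, 0, 4, 1]
    - [0, 0, 0, 0, 0, 4, 1]
    - [0, 0, 0, 0, 0, 3, 1]
    - [0, 0, 0, 0, 0, 0, 1]

```text
clock: 28.65
eef_pos: [574.2, 56.7, 103.0]
eef_rot: [3.141, 0.001, 2.553]
wrist_force: [3.1, -5.5, 0.4]
finger_gap: 13.6
```

```bash
python3 -c "
from h import *
print(read_state()['moment'])"
```

```text
[-0.78054193 -0.74116269 -0.04784831]
```

Emit:
jog_arm:
  increments:
    - [0, 0, 0, 0, 0, 4, 1]
    - [0, 0, 0, 0, 0, 4, 1]

```text
clock: 28.9
eef_pos: [574.2, 56.7, 103.0]
eef_rot: [3.141, 0.001, 2.412]
wrist_force: [4.1, -5.1, 0.5]
finger_gap: 13.7
```

```bash
python3 -c "
from h import *
print(read_state()['moment'])
p=camera('side');save(p,'n5.png',(240,150,400,310),4.5)
"
```

```text
[-0.77153215 -0.72275716  0.15837552]
```

View pics/n5.png

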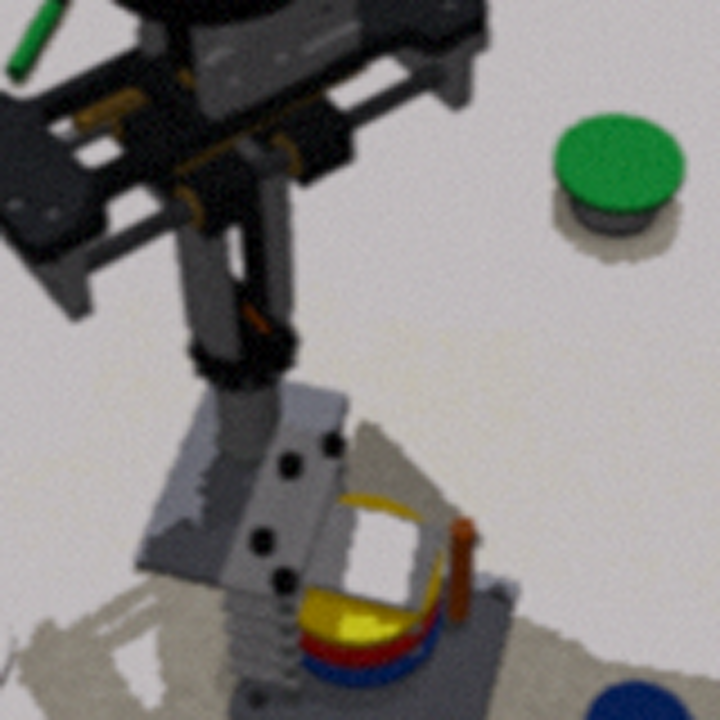

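Emit:
jog_arm:
  increments:
    - [0, 0, 0, 0, 0, 4, 1]
    - [0, 0, 0, 0, 0, 4, 1]
    - [0, 0, 0, 0, 0, 0, 1]

```text
clock: 29.32
eef_pos: [574.2, 56.7, 103.0]
eef_rot: [3.141, 0.001, 2.274]
wrist_force: [3.4, -5.1, 1.3]
finger_gap: 13.9
```

```bash
python3 -c "
from h import *
print(read_state()['moment'])
p=camera('side');save(p,'n6.png',(240,150,400,310),4.5)
"
```

```text
[-0.78939039 -0.70915336 -0.01310392]
```

View pics/n6.png

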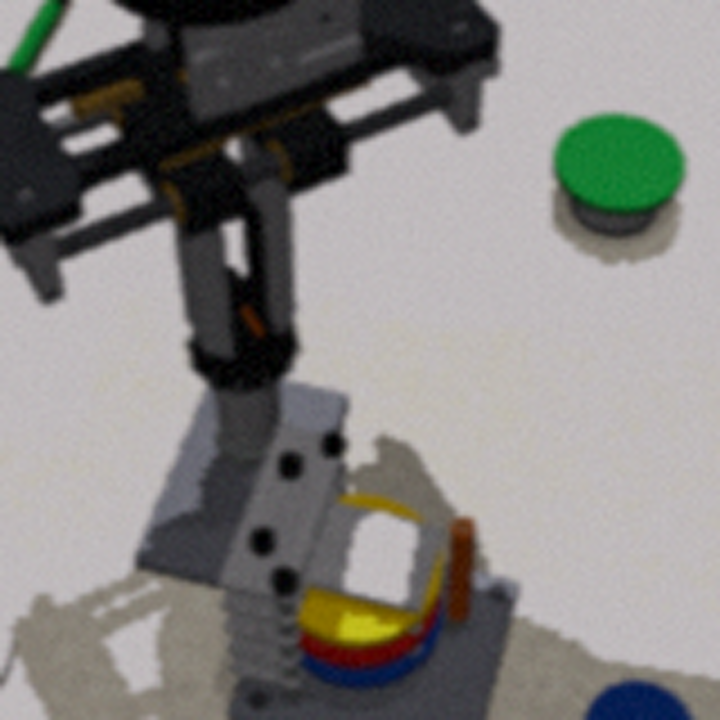

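Emit:
jog_arm:
  increments:
    - [0, 0, 0, 0, 0, 0, 3.2]
    - [0, 0, 0, 0, 0, 0, 3.2]
    - [0, 0, 0, 0, 0, 0, 3.2]
    - [0, 0, 0, 0, 0, 0, 3.2]

```text
clock: 29.88
eef_pos: [573.8, 57.1, 102.7]
eef_rot: [-3.141, -0.0, 2.273]
wrist_force: [0.3, -0.1, -0.6]
finger_gap: 32.3
```

Emit:
jog_arm:
  increments:
    - [0, 0, -0.8, 0, 0, 0, 3.2]
    - [0, 0, -2, 0, 0, 0, 3.2]
    - [0, 0, -3, 0, 0, 0, 3.2]
    - [0, 0, -4, 0, 0, 0, 3.2]
    - [0, 0, -2, 0, 0, 0, 3.2]

```text
clock: 30.5
eef_pos: [574.3, 57.0, 223.7]
eef_rot: [3.139, 0.002, 2.273]
wrist_force: [-0.1, 0.2, 0.1]
finger_gap: 31.9
```

```bash
python3 -c "
from h import *
go((500,-180,215),2.274)
"
```

```text
clock 30.5 pos [574.3  57.  223.7] rot [3.1391e+00 1.9000e-03 2.2729e+00] gap 31.9 F [-0.1  0.2  0.1]
turn deg (tool) [ 0.14  0.11 -0.07] | then shift cm (tool) [-13.27 -21.     0.87]
```

Emit:
jog_arm:
  increments:
    - [-1.5, -2.5, 0, 0, 0, 0, 3.2]
    - [-2.5, -4, 0, 0, 0, 0, 3.2]
    - [-2.5, -4, 0, 0, 0, 0, 3.2]
    - [-2.5, -4, 0, 0, 0, 0, 3.2]
    - [-2.5, -4, 0, 0, 0, 0, 3.2]
    - [-1.5, -2.5, 0, 0, 0, 0, 3.2]
    - [0, 0, 0, 0, 0, 0, 3.2]
    - [0, 0, 0, 0, 0, 0, 3.2]

```text
clock: 31.5
eef_pos: [497.7, -177.3, 221.0]
eef_rot: [3.141, 0.0, 2.273]
wrist_force: [0.2, 0.4, 0.5]
finger_gap: 32.0
```

```bash
cat > chk.py <<'E'
from h import *
q=np.load('rack.npy');c,s=np.cos(q[2]),np.sin(q[2])
W=lambda P:[q[0]+c*P[0]-s*P[1],q[1]+s*P[0]+c*P[1],P[2]]
for n,cr in(('side',(250,200,370,330)),('top',(210,150,330,260))):
  p=camera(n);save(p,n+'_end.png',cr,5)
  im=cv2.resize(p['image'][cr[1]:cr[3],cr[0]:cr[2],::-1],None,fx=5,fy=5,interpolation=cv2.INTER_CUBIC)
  im=cv2.convertScaleAbs(im,alpha=1.3,beta=10)
  a=np.linspace(0,2*np.pi,80)
  for z,col in((32,(255,255,0)),(47,(255,0,255)),(62,(0,0,0))):
    uv=((proj(p,[W((30*np.cos(t),30*np.sin(t),z)) for t in a])+.5-np.array(cr[:2]))*5).astype(np.int32);cv2.polylines(im,[uv],True,col,1)
  cv2.imwrite('pics/ove_%s.png'%n,im)
  print(n,'closed post expected',proj(p,W((-33,-14,80)))[0])
  for r in regions_of(p,'clamp_post')[:2]:
    ys,xs=np.nonzero(r['mask']);print(r['conf'],xs.mean(),xs.min(),xs.max(),ys.min(),ys.max())
E
python3 chk.py
```

```text
side closed post expected [342.16721856 266.52379536]
0.9 305.19181946403387 282 346 209 289
top closed post expected [247.79872896 241.55631666]
0.67 277.19866444073455 247 294 187 246
```

View pics/ove_side.png

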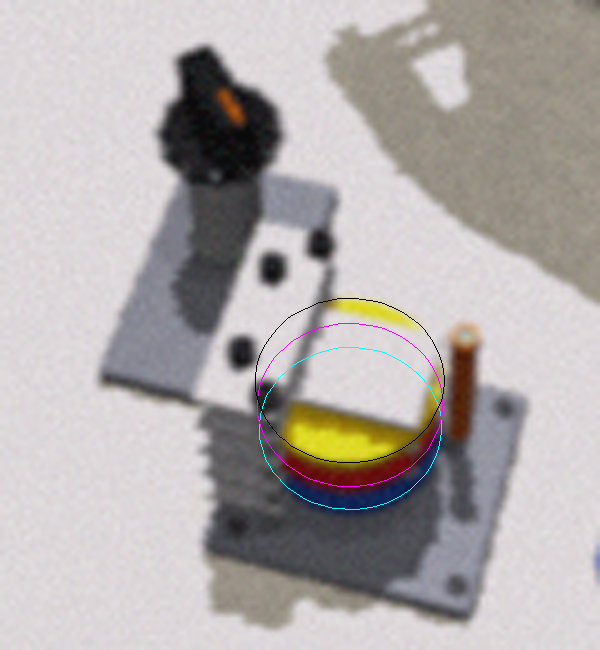

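View pics/ove_top.png

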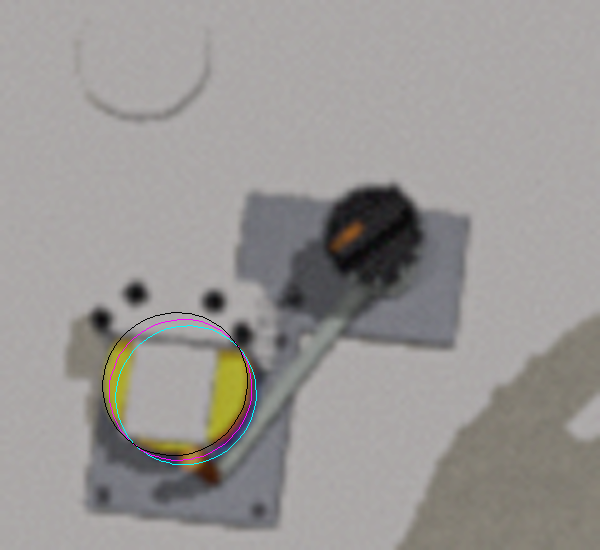

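The discs' rims sit on the projected home outlines in both views. The post top is at side overlay (463,332), against (461,333) expected when closed. The knob mark has turned past the arm direction, so the clutch has slipped. Handing in.

```bash
python3 -c "
from h import *
print(sign_off())"
```

```text
the job is handed in; nothing more can be done
None
```

The job is done and handed in at about 31.7 s of the 72 s allowed. The red disc is in slot 2, the yellow disc is in slot 3, and the clamp is closed. I slid each disc in until it met the rods at 9–11 N, then let go. I turned the knob clockwise until the clutch slipped, went about 8° further, then released it and moved the arm clear.

**Last checks:**
- **Discs:** In both camera views the rims of the blue, red and yellow discs match where fully home discs should appear, to about 1 pixel.
- **Clamp:** The post top is within about 1 pixel of its closed position in the side view.
- **Clutch:** The moment on the tool jumped to 0.16 N m, about the clutch's slip value. The post then stayed still while the knob turned the last 8°.
- **Green disc:** I left it alone, and it showed unmoved in the pictures taken while turning the knob.

**Disagreements and limits:**
- **Rack position:** The two cameras disagreed by about 1.4 mm, so I used the combined fit. The discs met the rods within about 1 mm of where that fit predicted.
- **Knob:** I gripped it about 1 mm off its axis, which put a side force of 4–7 N on the wrist.
- **Clamp post network:** It marked the whole clamp rather than just the post, so I checked the post position by eye against its projected point.

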